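Pack the gauge gap of a yarn tester with spacer blocks and hold it closed

TASK

Stand spacer blocks upright in one neat row on the centre line of the gap between the headstock's steel anvil and the jaw of the spring-loaded carriage, broad faces towards the jaws, adding as many (two or three) as it takes for the carriage to clamp them within its travel. Then push the carriage towards the headstock until you feel the row close up firmly against the anvil, and finish while still holding it there, for it springs back if let go. Leave the spare blocks on the bench, clear of the bed, and do not disturb the tub and the bobbins.

Things in the scene. Friction and masses are not known exactly. Their poses are not given: they have to be found in the camera images.
- block1: One of four identical bare aluminium spacer blocks (which is which does not matter), mass about 0.13 kg: 44 mm wide (its x axis), 18 mm thick (its y axis), 60 mm tall (z). It stands on the bench on its 44 x 18 mm face. Origin: centre of its underside. Front and back are alike.
- block2: One of four identical bare aluminium spacer blocks (which is which does not matter), mass about 0.13 kg: 44 mm wide (its x axis), 18 mm thick (its y axis), 60 mm tall (z). It stands on the bench on its 44 x 18 mm face. Origin: centre of its underside. Front and back are alike.
- block3: One of four identical bare aluminium spacer blocks (which is which does not matter), mass about 0.13 kg: 44 mm wide (its x axis), 18 mm thick (its y axis), 60 mm tall (z). It stands on the bench on its 44 x 18 mm face. Origin: centre of its underside. Front and back are alike.
- block4: One of four identical bare aluminium spacer blocks (which is which does not matter), mass about 0.13 kg: 44 mm wide (its x axis), 18 mm thick (its y axis), 60 mm tall (z). It stands on the bench on its 44 x 18 mm face. Origin: centre of its underside. Front and back are alike.
- bed: Fixed cream instrument bed, 130 mm (x axis) by 750 mm (y axis, along the bed), top 30 mm above the bench. Origin: centre of its underside, on the bench. The centre line of the gap is the line x = 0 of this frame.
- headstock: Fixed headstock on the bed: a steel anvil block 40 mm wide (x), 50 mm tall, 20 mm thick, on a shaft from a blue box 120 x 200 x 150 mm tall that begins 135 mm behind the anvil's face. Origin: on the bed's top, at the foot of the middle of the anvil's face; x across the bed, y along the bed towards the carriage (the gap lies on +y), z up. The anvil's face is the plane y = 0.
- jaw (a point): Point on the carriage's flat steel jaw face (40 mm wide, 50 mm tall) that looks at the anvil: at the foot of the middle of the face, at the height of the bed's top; moves with the carriage. Axes as the bed's: the carriage moves along -y towards the anvil. The gap is the distance from here to the headstock's origin, 46 to 80 mm with the carriage back.
- post (a point): Centre of the top of the carriage's square steel post, by which it is pushed or gripped: 20 x 20 mm, top 90 mm above the bed, free above 25 mm over the bed; 62 mm behind the jaw face on the centre line; moves with the carriage.
- carriage (a joint): Travel of the carriage towards the headstock in m: 0 fully back (as at the start), 0.030 at its end stop. A spring drives it back with 3 N at 0 rising to about 6.6 N at the end stop; a push well above that (12 to 20 N) is felt only once the row is closed or the end stop is met.
- tub: bystander, loose on the bench beside the bed; leave it alone. Origin: centre of its underside. Clear plastic open tub 110 x 150 x 55 mm tall.
- bobbin_a: bystander, loose on the bench beside the bed; leave it alone. Origin: centre of its underside. White bobbin, 48 mm across, 90 mm tall, standing.
- bobbin_b: bystander, loose on the bench beside the bed; leave it alone. Origin: centre of its underside. White bobbin, 48 mm across, 90 mm tall, standing.
There are look-alikes about, which are no part of the job. Leave any brown or green look-alike of the block2 alone. Leave any brown look-alike of the block1 alone.

How it is judged:
On the way:
1. a block stands upright, let go, on the centre line in the gap while the carriage is still back (value of joint carriage below 0.006 m and (((x of block1 in the frame of headstock between -0.008 and 0.008 m and y of block1 in the frame of headstock between 0 and 0.1 m and z of block1 in the frame of headstock between -0.004 and 0.004 m and angle between block1's own z axis and vertical below 0.1 rad and angle between the x axis of block1 and the x axis of headstock, either way round below 0.1 rad) and contact force between the fingers and block1 below 0.3 N) or ((x of block2 in the frame of headstock between -0.008 and 0.008 m and y of block2 in the frame of headstock between 0 and 0.1 m and z of block2 in the frame of headstock between -0.004 and 0.004 m and angle between block2's own z axis and vertical below 0.1 rad and angle between the x axis of block2 and the x axis of headstock, either way round below 0.1 rad) and contact force between the fingers and block2 below 0.3 N) or ((x of block3 in the frame of headstock between -0.008 and 0.008 m and y of block3 in the frame of headstock between 0 and 0.1 m and z of block3 in the frame of headstock between -0.004 and 0.004 m and angle between block3's own z axis and vertical below 0.1 rad and angle between the x axis of block3 and the x axis of headstock, either way round below 0.1 rad) and contact force between the fingers and block3 below 0.3 N) or ((x of block4 in the frame of headstock between -0.008 and 0.008 m and y of block4 in the frame of headstock between 0 and 0.1 m and z of block4 in the frame of headstock between -0.004 and 0.004 m and angle between block4's own z axis and vertical below 0.1 rad and angle between the x axis of block4 and the x axis of headstock, either way round below 0.1 rad) and contact force between the fingers and block4 below 0.3 N))), for 0.2 s.
At the end, for the whole second after the job is handed in: Robot holds the carriage forward at rest (over 2 N); over 2 N between carriage and row and between row and anvil; blocks in the gap upright and square within 0.1 rad, within 8 mm of the centre line; other blocks on the bench, over 120 mm from the anvil (((x of block1 in the frame of headstock between -0.008 and 0.008 m and y of block1 in the frame of headstock between 0 and 0.1 m and z of block1 in the frame of headstock between -0.004 and 0.004 m and angle between block1's own z axis and vertical below 0.1 rad and angle between the x axis of block1 and the x axis of headstock, either way round below 0.1 rad) or (horizontal distance between block1 and headstock above 0.12 m and height (world z) of block1 below 0.028 m)) and ((x of block2 in the frame of headstock between -0.008 and 0.008 m and y of block2 in the frame of headstock between 0 and 0.1 m and z of block2 in the frame of headstock between -0.004 and 0.004 m and angle between block2's own z axis and vertical below 0.1 rad and angle between the x axis of block2 and the x axis of headstock, either way round below 0.1 rad) or (horizontal distance between block2 and headstock above 0.12 m and height (world z) of block2 below 0.028 m)) and ((x of block3 in the frame of headstock between -0.008 and 0.008 m and y of block3 in the frame of headstock between 0 and 0.1 m and z of block3 in the frame of headstock between -0.004 and 0.004 m and angle between block3's own z axis and vertical below 0.1 rad and angle between the x axis of block3 and the x axis of headstock, either way round below 0.1 rad) or (horizontal distance between block3 and headstock above 0.12 m and height (world z) of block3 below 0.028 m)) and ((x of block4 in the frame of headstock between -0.008 and 0.008 m and y of block4 in the frame of headstock between 0 and 0.1 m and z of block4 in the frame of headstock between -0.004 and 0.004 m and angle between block4's own z axis and vertical below 0.1 rad and angle between the x axis of block4 and the x axis of headstock, either way round below 0.1 rad) or (horizontal distance between block4 and headstock above 0.12 m and height (world z) of block4 below 0.028 m)) and (contact force between carriage and block1 above 2 N or contact force between carriage and block2 above 2 N or contact force between carriage and block3 above 2 N or contact force between carriage and block4 above 2 N) and (contact force between headstock and block1 above 2 N or contact force between headstock and block2 above 2 N or contact force between headstock and block3 above 2 N or contact force between headstock and block4 above 2 N) and contact force between any of the fingers, the arm and carriage above 2 N and value of joint carriage above 0.001 m and velocity of joint carriage between -0.005 and 0.005 m/s); the arm keeps its last pose, push and grip.
It fails at once if the tub is disturbed (moved over 25 mm) (distance of tub from where it was at the start of the episode above 0.025 m).
It fails at once if the first bobbin is disturbed (moved over 25 mm) (distance of bobbin_a from where it was at the start of the episode above 0.025 m).
It fails at once if the second bobbin is disturbed (moved over 25 mm) (distance of bobbin_b from where it was at the start of the episode above 0.025 m).
It also fails if it takes over 72 s, if anything falls off the work surface, if the arm or the gripper's body presses on something with over 40 N, if the wrist force passes 120 N, or if a joint passes its speed limit or range.

ROBOT

A 7-joint arm with a two-finger parallel gripper is mounted at the origin on the work surface. World frame = base frame: x ahead of the robot, y to its left, z up, the work surface at z = 0. Lengths are in m, angles in rad, forces in N, time in s.
With the tool pointing down it reaches from about 0.35 to 0.9 m from the base axis. Payload 7.2 kg.
Tool frame: the origin (TCP) lies on the front face of the gripper's body, between the roots of the fingers; the fingertips stand 73 mm ahead of it and the grasp point (between the pads) lies 54 mm ahead of it; z points along the fingers, y is the line along which they close (so a half turn about z gives the same grasp; the last joint's range is limited). The gripper opens to 85 mm and grips with 20 to 120 N. Pads are 22 mm wide; open, the fingers measure 114 mm over their backs; the gripper's body (76 mm by 85 mm) begins 54 mm behind the grasp point. The pads swing forward as they close: fully open they stand 13 mm farther back than shut.
Start: joints at [1.205, 0.411, -0.013, 1.596, 0.006, 1.134, -0.082], TCP at [0.183, -0.597, 0.304] pointing down, gripper open.
Joint ranges: [-2.95, 2.95], [-0.29, 1.99], [-1.47, 1.44], [0.14, 2.54], [-1.03, 4.17], [0.13, 1.85], [-2.86, 2.86]. Speed limits (rad/s): [2.39, 2.39, 3.01, 3.01, 3.14, 3.14, 3.14].

INTERFACE

Orientations are given as a unit quaternion [w, x, y, z].
In Python, from cell import bot gives the robot as it stands. Calls block until the motion is done:
- bot.movep(position, orientation): joint-space move of the TCP to a pose.
- bot.line_to(position, rotation=None, speed=0.15, stop_force=None): straight line of the TCP; rotation=None keeps the orientation; speed is the mean speed in m/s. With stop_force (N) it stops when the force on the tool has changed by that much, and returns True; else False.
- bot.movej(angles): joint-space move.
- bot.move_gripper(opening): finger opening in m; the grip force is fixed at half the most; returns when the fingers have stopped.
- bot.dwell(seconds).
- bot.inverse_kinematics(position, orientation): joint angles nearest the present ones, or None.
- bot.read_state(): the state.
- bot.read_camera(name): name is "side" or "top" or "wrist"; returns the picture (420x560x3 uint8, red, green, blue); there is no depth.
- bot.get_calibration(name): a dict with "fov_y" (degrees; the focal length in pixels is half the picture's height over the tangent of half this angle, whatever the lens; pixels are square), "cx", "cy" (the principal point, pixels), "k1" (the pictures are not rectified: a ray, as slopes to the right and down, at radius r is drawn at 1 + k1 r^2 times it, then the intrinsics apply), "R" (3x3) and "t" (3): a world point X has camera coordinates R X + t. Camera axes: x right, y down, z forward; pixel columns grow to the right and rows downward; lengths in m; the calibration is good to about 2 mm. A picture is of the moment at which its call begins: read the wrist's pose just before it. get_calibration takes no time and is no camera call; for the wrist camera it gives the pose at the moment of the call.
A pose or a line that the arm cannot do raises bot.MotionError and nothing moves.
- bot.hand_in(): hands the job in; it is judged then, once.
Trained networks look in the newest picture that a camera, given by its name, has taken for a name from the list of things; names that differ only in an ending like _2 or _b are one class to them, and where a whole thing is asked for, a point or a joint stands for the part that bears it (a point fixed in the world has none). Each returns a list of dicts, best first, with "confidence" (0 to 1); they miss things now and then, are a little off and sometimes report something else, mostly with a low value. They report only what shows in the picture. A call takes as long as a camera call. They do not tell look-alikes from the thing itself.
- bot.spot_in(camera, thing): "rect" ([left, top, right, bottom] in pixels, round what is visible of it).
- bot.masks_of(camera, thing): "mask" (420x560 bool, what is visible of it) and "rect" ([left, top, right, bottom] in pixels, round what is visible of it).
- bot.pinpoint(camera, thing): "uv" ([column, row] in pixels: a listed point, or the origin of a listed thing).
The state is a dict: "clock": time; "joint_pos": joint angles; "qvel": joint speeds; "tau": joint torques, N m; "eef_pos": TCP position; "ee_rot": TCP orientation; "force": force on the tool from outside, world axes, zero at the start; "ft_torque": the same for the moment, N m; "opening": finger opening in m; "finger_force": force on a finger pad.
Only numpy, scipy, OpenCV 4.12 (cv2) and the standard library are available. Lean on these libraries where they do the work, as an engineer would, in place of code of your own. Each camera call takes 0.05 s, during which the arm holds its last target. There are 200 camera calls.

## Working session

There is one attempt and no reset: what is moved stays moved. The work goes in short steps, each a Python script; the robot and the scene stay as the last script left them, time stands still between calls to the robot, and variables do not carry over. Pictures are saved under pics/ and viewed, at most 10 in all, crops included, and the job is handed in when it is done.

```bash
mkdir -p pics; ls; cat > h.py <<'E'
import numpy as np, cv2
from cell import bot
def K(c):
    f=210/np.tan(np.radians(c['fov_y'])/2); return f
def ray(c,uv):
    f=K(c); d=np.array([(uv[0]-c['cx'])/f,(uv[1]-c['cy'])/f]); s=d.copy()
    for _ in range(30): s=d/(1+c['k1']*(s@s))
    R=np.array(c['R']);t=np.array(c['t'])
    return -R.T@t, R.T@np.array([s[0],s[1],1.])
def onz(c,uv,z):
    o,d=ray(c,uv); return o+d*(z-o[2])/d[2]
def proj(c,X):
    p=np.array(c['R'])@np.array(X)+np.array(c['t']); s=p[:2]/p[2]
    s=s*(1+c['k1']*(s@s)); return s*K(c)+[c['cx'],c['cy']]
def save(im,n): cv2.imwrite('pics/'+n+'.png',im[:,:,::-1])
E
python3 - <<'E'
from h import *
np.set_printoptions(precision=4,suppress=True)
for n in ['top','side']:
    im=bot.read_camera(n); save(im,n+'0'); c=bot.get_calibration(n)
    print(n,c)
    for th,z in [('block1',0),('bed',0),('headstock',.03),('jaw',.03),('post',.12),('tub',0),('bobbin_a',0)]:
        for r in bot.pinpoint(n,th)[:7]: print(th,round(r['confidence'],2),np.array(r['uv']),onz(c,r['uv'],z))
print(bot.read_state())
E
```

```text
pics
top {'fov_y': 44.173106290999925, 'cx': 290.77817805174243, 'cy': 207.88967071876462, 'k1': -0.1426616643092395, 'R': array([[ 0.0196, -0.9998,  0.0095],
       [-0.9802, -0.021 , -0.1971],
       [ 0.1972, -0.0055, -0.9803]]), 't': array([0.0102, 0.5883, 1.4028])}
block1 0.72 [319.1 267.4] [ 0.4267 -0.0631  0.    ]
block1 0.67 [250.  269.8] [0.4157 0.1356 0.    ]
block1 0.64 [345.5 266.2] [ 0.4315 -0.1394  0.    ]
block1 0.62 [292.3 267.7] [0.4243 0.0141 0.    ]
block1 0.62 [197.8 281.1] [0.3795 0.2849 0.    ]
block1 0.49 [388.4 242.4] [ 0.5031 -0.2653  0.    ]
block1 0.47 [220.2 267.2] [0.4211 0.2219 0.    ]
bed 0.87 [311.1 200.6] [ 0.623  -0.0376  0.    ]
headstock 0.72 [310.1 188.6] [ 0.6521 -0.0329  0.03  ]
jaw 0.87 [290.2 193.3] [0.6368 0.0246 0.03  ]
post 0.64 [269.3 189. ] [0.6268 0.0821 0.12  ]
post 0.25 [322.1 159. ] [ 0.7152 -0.0612  0.12  ]
tub 0.59 [400.4 282.4] [ 0.3871 -0.299   0.    ]
bobbin_a 0.83 [272.3 149. ] [0.7795 0.0811 0.    ]
bobbin_a 0.7 [319.7 157. ] [ 0.7576 -0.062   0.    ]
side {'fov_y': 54.03263213116291, 'cx': 276.30384454100084, 'cy': 208.7241854
[... 999 characters left out ...]
1 201.6] [0.6316 0.079  0.12  ]
tub 0.63 [399.9 207.6] [ 0.3805 -0.3007  0.    ]
bobbin_a 0.95 [192.5 224.5] [0.7855 0.0963 0.    ]
bobbin_a 0.74 [237.2 200.1] [ 0.7667 -0.062   0.    ]
{'clock': 0.8, 'joint_pos': array([ 1.2048,  0.4111, -0.0127,  1.5962,  0.0056,  1.1343, -0.0822]), 'qvel': array([ 0.0013, -0.0003, -0.0002, -0.001 ,  0.0007,  0.0001,  0.0003]), 'tau': array([  0.    , -60.0331,   0.6815, -29.9721,   0.0141,   0.0018,
         0.    ]), 'eef_pos': array([ 0.1834, -0.5975,  0.3039]), 'ee_rot': array([0.    , 0.9889, 0.1484, 0.    ]), 'force': array([0.186 , 0.7184, 0.3888]), 'ft_torque': array([ 0.0515, -0.0398, -0.0164]), 'finger_force': 0.0, 'opening': 0.08584857084416728}
```

View pics/top0.png

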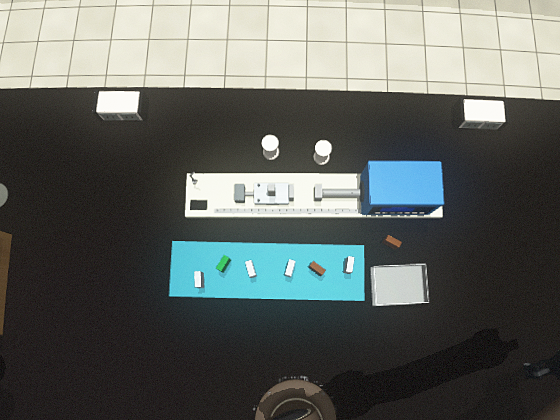

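View pics/side0.png

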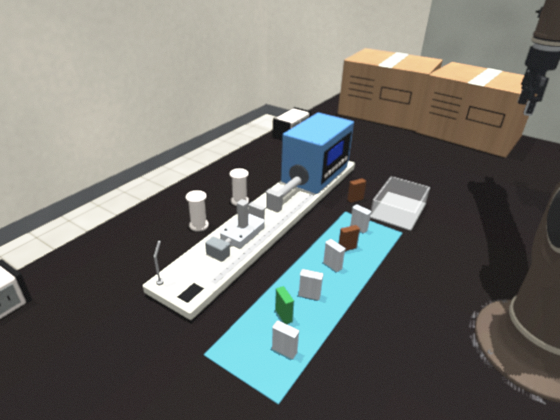

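The top view shows four bare blocks near (350,265), (290,268), (251,269) and (198,281), with brown and green look-alikes between them. The gap lies between the anvil at (318,192) and the jaw at (291,192). I'll look closer with the wrist camera.

```bash
cat >> h.py <<'E'
np.set_printoptions(precision=4,suppress=True)
def Q(yaw): return np.array([0,np.cos(yaw/2),np.sin(yaw/2),0])
E
python3 - <<'E'
from h import *
p=bot.read_state()['eef_pos']
for yaw in (np.pi/2,-np.pi/2):
    q=bot.inverse_kinematics([0.6,0,0.32],Q(yaw)); print(yaw,q)
ql=bot.inverse_kinematics([0.6,0,0.32],Q(np.pi/2)); qr=bot.inverse_kinematics([0.6,0,0.32],Q(-np.pi/2))
yaw=np.pi/2 if ql is not None and (qr is None or abs(ql[6])<abs(qr[6])) else -np.pi/2
for i,P in enumerate([[0.42,-0.06,.38],[0.40,0.21,.38],[0.62,0.0,.36]]):
    bot.movep(P,Q(yaw)); bot.dwell(.2)
    c=bot.get_calibration('wrist'); im=bot.read_camera('wrist'); save(im,'w%d'%i)
    o=-c['R'].T@c['t']; print(i,yaw,'cam',o,c['R'][2],c['fov_y'], bot.read_state()['clock'])
    np.save('cal%d.npy'%i,c,allow_pickle=True)
    if i<2: L=[('block1',0)]
    else: L=[('headstock',.03),('jaw',.03),('post',.12),('bed',0)]
    for th,z in L:
        for r in bot.pinpoint('wrist',th)[:7]: print(th,round(r['confidence'],2),np.array(r['uv']),onz(c,r['uv'],z))
a=[cv2.imread('pics/w%d.png'%i) for i in range(3)]
cv2.imwrite('pics/w01.png',cv2.resize(np.vstack(a[:2]),(400,600)))
E
```

```text
1.5707963267948966 [ 0.455   0.4569 -0.7459  1.6024  0.3256  1.2108 -0.3556]
-1.5707963267948966 [-0.8807  0.6385  1.2591  1.6898 -0.6315  1.2903 -2.6333]
0 1.5707963267948966 cam [0.4211 0.0183 0.45  ] [-0.0015 -0.3057 -0.9521] 69.78554051483535 3.175
block1 0.9 [283.2 216.1] [ 0.4306 -0.1359  0.    ]
block1 0.85 [281.1 166.9] [ 0.427  -0.0578  0.    ]
block1 0.76 [273.6  19.6] [ 0.4164  0.1408 -0.    ]
block1 0.66 [276.7 106. ] [0.4205 0.0295 0.    ]
block1 0.63 [323.  287.1] [ 0.4998 -0.2651  0.    ]
block1 0.37 [421.  154.3] [ 0.6375 -0.038   0.    ]
1 1.5707963267948966 cam [0.4017 0.2877 0.45  ] [-0.0017 -0.3064 -0.9519] 69.78554051483535 4.525
block1 0.95 [296.9 164.6] [0.4313 0.2147 0.    ]
block1 0.77 [284.3 212.3] [0.4128 0.1394 0.    ]
block1 0.75 [289.8 317.2] [ 0.4238 -0.0582  0.    ]
block1 0.61 [290.7 273.8] [0.4242 0.03   0.    ]
block1 0.55 [298.4 351.7] [ 0.441  -0.1368  0.    ]
block1 0.55 [262.9 112.5] [0.3814 0.2897 0.    ]
block1 0.16 [421.5 286.8] [0.6532 0.002  0.    ]
2 1.5707963267948966 cam [0.6202 0.0805 0.431 ] [ 0.0009 -0.3062 -0.952 ] 69.78554051483535 5.9917
headstock 0.85 [287.4 207.5] [ 0.6354 -0.0445  0.03  ]
jaw 0.84 [288.5 159.8] [0.636 0.022 0.03 ]
post 0.79 [290.1 109.4] [0.6334 0.0849 0.12  ]
bed 0.86 [287.  195.8] [ 0.6357 -0.0357  0.    ]
```

View pics/w01.png

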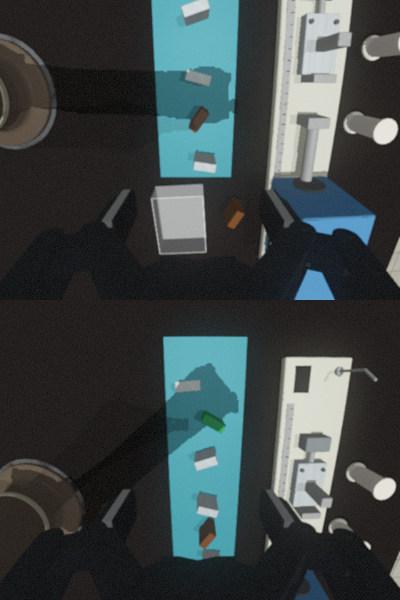

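View pics/w2.png

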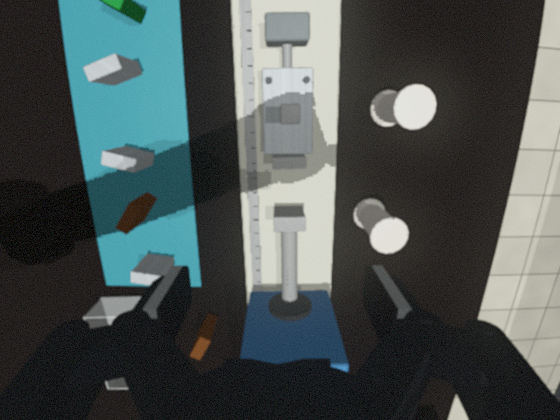

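The wrist view shows the anvil's foot near row 205 and the jaw near row 160 around column 288, so the gap is roughly 63–66 mm. I'll take a closer view of the gap and fit the block poses from masks.

```bash
cat >> h.py <<'E'
from scipy.optimize import minimize
B=np.array([[sx*.022,sy*.009,z] for sx in(-1,1) for sy in(-1,1) for z in(0,.06)])
def sil(c,p,z0=0):
    ca,sa=np.cos(p[2]),np.sin(p[2]); W=B@np.array([[ca,sa,0],[-sa,ca,0],[0,0,1]])+[p[0],p[1],z0]
    uv=np.array([proj(c,w) for w in W])
    m=np.zeros((1680,2240),np.uint8); cv2.fillConvexPoly(m,cv2.convexHull(np.round((uv+.5)*4).astype(np.int32)),1)
    return cv2.resize(m*255,(560,420),interpolation=cv2.INTER_AREA)/255.
def views(cams=('top','side','wrist')):
    out=[]
    for n in cams:
        c=bot.get_calibration(n); bot.read_camera(n); out.append((n,c,bot.masks_of(n,'block1')))
    return out
def fit(vs,xy,z0=0,yaw0=0):
    use=[]
    for n,c,ms in vs:
        u=proj(c,[xy[0],xy[1],z0+.03]); best=None
        for m in ms:
            r=m['rect']; d=np.hypot((r[0]+r[2])/2-u[0],(r[1]+r[3])/2-u[1]); g=.02*K(c)/np.linalg.norm(c['R']@np.array([*xy,.03])+c['t'])
            if d<g and (best is None or d<best[0]): best=(d,m['mask'])
        if best: use.append((n,c,best[1].astype(float)))
    def cost(p):
        s=0
        for n,c,m in use:
            S=sil(c,p,z0); s+=1-np.minimum(S,m).sum()/np.maximum(S,m).sum()
        return s/max(len(use),1)
    best=None
    for y in (-.5,-.2,.1,.4):
        r=minimize(cost,[*xy,yaw0+y],method='Nelder-Mead',options=dict(initial_simplex=[[*xy,yaw0+y],[xy[0]+.006,xy[1],yaw0+y],[xy[0],xy[1]+.006,yaw0+y],[xy[0],xy[1],yaw0+y+.25]],xatol=2e-4,fatol=1e-4,maxiter=120))
        if best is None or r.fun<best.fun: best=r
    return best.x,best.fun,[u[0] for u in use]
E
python3 - <<'E'
from h import *
vs=views()
for xy in [(.431,-.137),(.4215,.03),(.414,.139),(.381,.288)]: print(fit(vs,xy))
bot.line_to([.635,-.01,.22],speed=.2); bot.dwell(.2)
c=bot.get_calibration('wrist'); im=bot.read_camera('wrist'); save(im,'gap'); np.save('cgap.npy',c,allow_pickle=True)
for th,z in [('headstock',.03),('jaw',.03),('post',.12)]:
    for r in bot.pinpoint('wrist',th)[:3]: print(th,round(r['confidence'],2),np.array(r['uv']),onz(c,r['uv'],z))
for y in range(-70,50,10): print(y,proj(c,[.635,y/1e3,.03]),proj(c,[.635,y/1e3,.08]))
vs=views(('top',)); 
m=bot.masks_of('top','bed'); ct=bot.get_calibration('top')
mm=m[0]['mask']; cols=range(195,360,15)
top=[onz(ct,(u,np.where(mm[:,u])[0].max()+.5),.03 if 0 else 0) for u in cols]  # near lower edge
print('bed near edge',np.array(top)[:,:2])
E
```

```text
(array([ 0.4336, -0.1424, -0.2197]), np.float64(0.16325423642252906), ['side', 'wrist'])
(array([ 0.42  ,  0.024 , -0.2227]), np.float64(0.13091842661825737), ['top', 'side', 'wrist'])
(array([0.4162, 0.1349, 0.2975]), np.float64(0.07730900803015439), ['side', 'wrist'])
(array([0.3839, 0.2782, 0.0509]), np.float64(0.1024746155551357), ['top', 'side'])
headstock 0.89 [275.9 235.4] [ 0.6358 -0.0398  0.03  ]
jaw 0.71 [276.4 172.3] [0.6363 0.02   0.03  ]
jaw 0.6 [421.5  93. ] [0.7567 0.0872 0.03  ]
post 0.57 [268.4  86.8] [0.632  0.0832 0.12  ]
-70 [275.1029 264.2085] [274.8647 293.367 ]
-60 [275.0876 254.8945] [274.8423 282.6666]
-50 [275.072  245.3641] [274.8196 271.6543]
-40 [275.0564 235.6135] [274.7966 260.3225]
-30 [275.0406 225.6389] [274.7733 248.6635]
-20 [275.0247 215.4368] [274.7497 236.6699]
-10 [275.0087 205.0037] [274.7259 224.3345]
0 [274.9925 194.3366] [274.7019 211.6506]
10 [274.9763 183.4326] [274.6776 198.6119]
20 [274.9601 172.2894] [274.6532 185.2129]
30 [274.9438 160.9048] [274.6286 171.4487]
40 [274.9275 149.2773] [274.604  157.3154]Traceback (most recent call last):
  File "<stdin>", line 12, in <module>
    return umr_maximum(a, axis, None, out, keepdims, initial, where)
ValueError: zero-size array to reduction operation maximum which has no identity
```

View pics/gap.png

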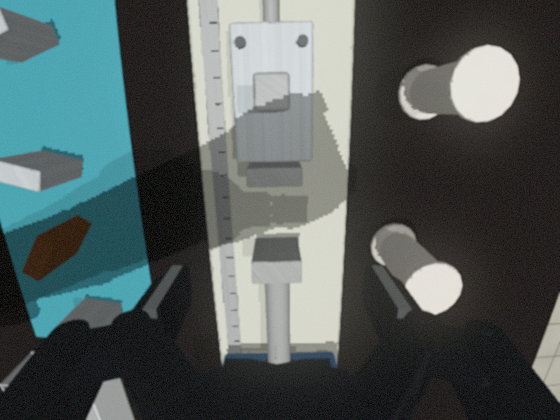

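Anvil face is at y≈-0.040 (foot row 236 and top edge row 261 agree). The jaw is at y≈0.020, so the gap is about 60 mm and two blocks close with about 24 mm of travel. Now I'll place the first block.

```bash
cat >> h.py <<'E'
X0=.636
def pick(xy,yaw):
    bot.movep([xy[0],xy[1]-.0,.24],Q(np.pi/2)); bot.dwell(.15)
    vs=views(('wrist','side','top')); p,f,u=fit(vs,xy,0,yaw); print('fit',p,f,u, 'wrist only',fit(vs[:1],xy,0,yaw)[:2])
    return p
def grasp(p,z=.085):
    q=Q(np.pi/2+p[2])
    bot.movep([p[0],p[1],.19],q); bot.move_gripper(.07); print('contact',bot.line_to([p[0],p[1],z],speed=.12,stop_force=8))
    bot.move_gripper(0.0); s=bot.read_state(); print('grip',s['opening'],s['finger_force'],s['eef_pos'])
    bot.line_to([p[0],p[1],.22],speed=.2); print('op',bot.read_state()['opening'])
def place(y,yaw,z=.085):
    q=Q(np.pi/2+yaw)
    bot.movep([X0,y,.22],q); bot.line_to([X0,y,z+.03+.006],speed=.12)
    print('down',bot.line_to([X0,y,z+.03-.004],speed=.02,stop_force=5),bot.read_state()['eef_pos'],bot.read_state()['force'])
    bot.move_gripper(.065); bot.line_to([X0,y,.24],speed=.15)
E
python3 - <<'E'
from h import *
c=np.load('cgap.npy',allow_pickle=True).item()
for a,b in [((355,0),(337,345)),((190,0),(221,340))]: print('edge',onz(c,a,.03),onz(c,b,.03))
p=pick((.4162,.1349),.3); 
if abs(p[0]-.4162)<.012 and abs(p[1]-.137)<.012: grasp(p)
print(bot.read_state()['clock'])
E
```

```text
edge [0.6967 0.1547 0.03  ] [ 0.702  -0.1687  0.03  ]
edge [0.5698 0.1548 0.03  ] [ 0.5766 -0.1617  0.03  ]
fit [0.4163 0.1349 0.3339] 0.06307597196785486 ['wrist', 'side'] wrist only (array([0.4167, 0.1352, 0.3054]), np.float64(0.037232451880168216))
contact False
grip 0.04345903351432274 60.4482901096344 [0.4168 0.1349 0.0857]
op 0.04340988862729431
12.2
```

```bash
sed -i 's/X0=.636$/X0=.6365/' h.py
python3 - <<'E'
from h import *
place(-.026,.019)
bot.read_camera('wrist')
p=pick((.42,.024),-.22)
print(bot.read_state()['clock'])
if abs(p[0]-.42)<.012 and abs(p[1]-.026)<.012: grasp(p)
print(bot.read_state()['clock'])
im=np.hstack([bot.read_camera('side')[140:280,180:340]]*1); cv2.imwrite('pics/s1.png',cv2.resize(im[:,:,::-1],None,fx=4,fy=4))
E
```

```text
down True [ 0.6369 -0.026   0.1158] [-2.0239  0.0628  5.9632]
fit [ 0.4207  0.0245 -0.2718] 0.05768226778751934 ['wrist', 'side'] wrist only (array([ 0.4209,  0.0247, -0.2666]), np.float64(0.0358481372777677))
17.325
contact False
grip 0.043109891053021036 60.3926807641983 [0.4211 0.0244 0.0858]
op 0.0435774750582663
20.175
```

View pics/s1.png

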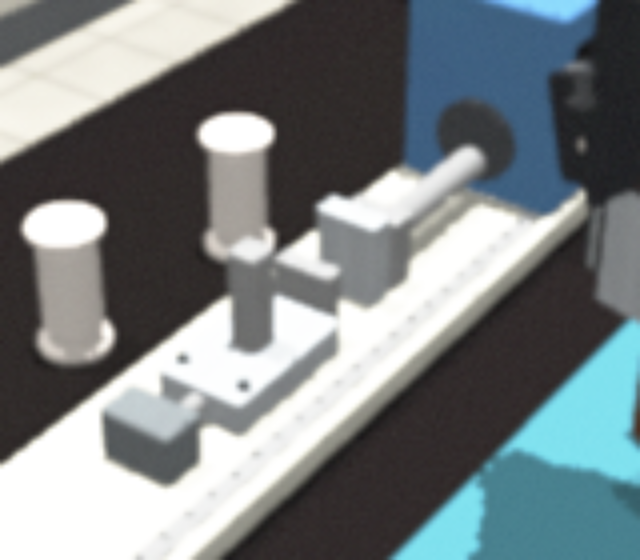

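The first block stands upright next to the anvil, centred near (365,260) in the crop. Now the second.

```bash
python3 - <<'E'
from h import *
place(-.002,.019)
bot.movep([.635,-.01,.24],Q(np.pi/2)); bot.dwell(.15)
im=bot.read_camera('wrist'); save(im,'gap2'); print(bot.read_state()['clock'])
c=bot.get_calibration('wrist'); v=[('wrist',c,bot.masks_of('wrist','block1'))]
for y in(-.026,-.002): print(fit(v,(.6365,y),.03))
for r in bot.pinpoint('wrist','post')[:2]: print(r,onz(c,r['uv'],.12))
E
```

```text
down True [ 0.6369 -0.002   0.1159] [-1.5508 -0.3547  5.6817]
24.225
(array([ 0.6375, -0.0262,  0.0101]), np.float64(0.34118952079961984), ['wrist'])
(array([ 0.6371, -0.0012,  0.0238]), np.float64(0.06873677568505754), ['wrist'])
{'uv': [272.7, 92.0], 'confidence': 0.94} [0.6332 0.0817 0.12  ]
```

View pics/gap2.png

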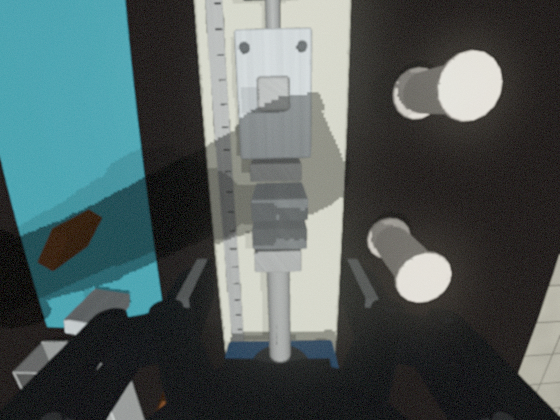

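Both blocks stand on the centre line, at about (280,205) and (280,238). Now I'll push the carriage from behind the post with closed fingers.

```bash
python3 - <<'E'
from h import *
q=Q(np.pi/2+.019)
bot.movep([.634,.13,.22],q); bot.move_gripper(0)
print(bot.line_to([.634,.13,.150],speed=.12,stop_force=6)); bot.dwell(.2)
print(bot.read_state()['force'])
print('pushed',bot.line_to([.635,.068,.150],speed=.025,stop_force=14))
for _ in range(3):
    s=bot.read_state(); print(s['eef_pos'],s['force'],s['clock']); bot.dwell(.4)
im=bot.read_camera('side')[140:280,180:340]; cv2.imwrite('pics/s2.png',cv2.resize(im[:,:,::-1],None,fx=4,fy=4))
E
```

```text
False
[0.0554 0.0486 0.4274]
pushed True
[0.6349 0.08   0.1507] [1.0511 6.169  2.8267] 28.45
[0.6349 0.0808 0.1507] [1.3789 5.0538 2.7977] 28.85
[0.6349 0.0808 0.1507] [0.2198 5.201  2.9551] 29.25
```

View pics/s2.png

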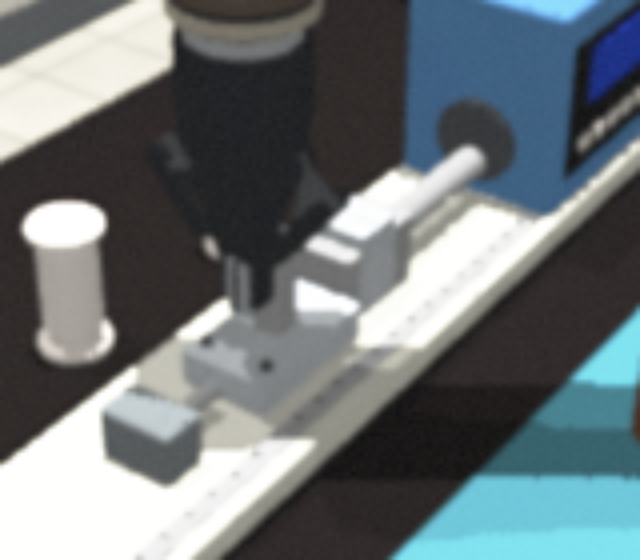

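The jaw is up against the row, but the arm backed off to about the spring's force after stopping. I'll lean in by small steps until it holds firmly.

```bash
python3 - <<'E'
from h import *
y=.0805
while y>.070:
    y-=.0005; bot.line_to([.635,y,.150],speed=.01); bot.dwell(.3)
    s=bot.read_state(); print(round(y,4),s['eef_pos'],s['force'],s['clock'])
    if s['force'][1]>17: break
c=bot.get_calibration('side'); im=bot.read_camera('side')
cv2.imwrite('pics/s3.png',cv2.resize(im[150:240,220:340,::-1],None,fx=6,fy=6,interpolation=cv2.INTER_CUBIC))
E
```

```text
0.08 [0.6352 0.0812 0.1508] [-0.1794  4.9866  2.2142] 30.25
0.0795 [0.6352 0.0808 0.1508] [-0.3256  5.4305  2.45  ] 30.8
0.079 [0.6352 0.0804 0.1508] [0.4609 6.0701 2.0869] 31.35
0.0785 [0.6353 0.0799 0.1508] [0.4948 5.3335 2.8832] 31.9
0.078 [0.6353 0.0794 0.1508] [-0.1568  7.0456  2.1123] 32.45
0.0775 [0.6353 0.0789 0.1508] [0.2823 5.6172 1.8428] 33.0
0.077 [0.6353 0.0786 0.1508] [1.097  6.7601 1.9816] 33.55
0.0765 [0.6353 0.0785 0.1508] [1.1714 8.4406 1.776 ] 34.1
0.076 [0.6353 0.0785 0.1508] [1.6667 8.315  1.6725] 34.65
0.0755 [0.6353 0.0785 0.1509] [-0.396   9.3185  0.9851] 35.2
0.075 [0.6352 0.0784 0.1509] [ 1.1614 10.3606 -0.4261] 35.75
0.0745 [0.6352 0.0784 0.1509] [ 1.148  11.9987 -0.8562] 36.3
0.074 [0.6352 0.0784 0.1509] [ 2.0953 13.4191 -1.1077] 36.85
0.0735 [0.6352 0.0783 0.1509] [ 1.9383 13.8827 -1.5138] 37.4
0.073 [0.6351 0.0783 0.1509] [ 2.239  16.0475 -1.4697] 37.95
0.0725 [0.6352 0.0782 0.1509] [ 2.3079 16.1824 -1.8865] 38.5
0.072 [0.6352 0.0782 0.151 ] [ 2.5495 17.1194 -2.8968] 39.05
```

View pics/s3.png

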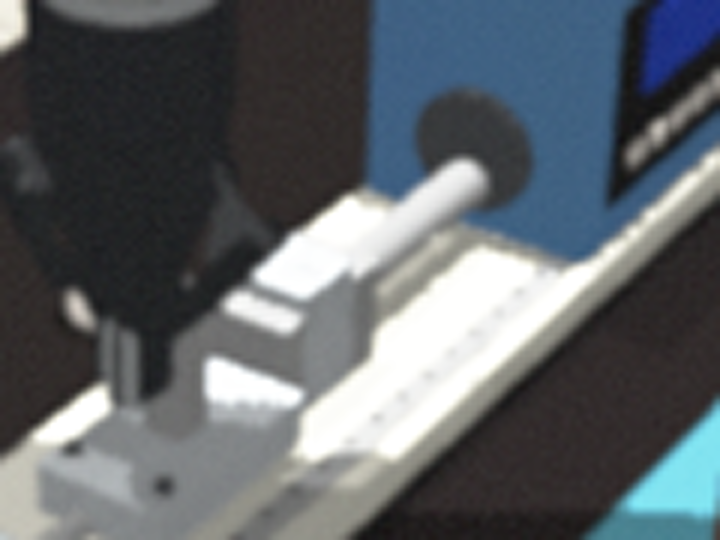

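The arm met a hard stop at 17 N. I'll check that this is the row closing and not the end stop, by how far the jaw has travelled and where the blocks now stand.

```bash
python3 - <<'E'
from h import *
for n in('side','wrist'):
    c=bot.get_calibration(n); im=bot.read_camera(n)
    for th,z in(('jaw',.03),('headstock',.03),('block1',.03)):
        for r in bot.pinpoint(n,th)[:7]:
            X=onz(c,r['uv'],z)
            if X[0]>.55: print(n,th,r['confidence'],X,r['uv'])
    for m in bot.masks_of(n,'block1'):
        X=onz(c,[(m['rect'][0]+m['rect'][2])/2,(m['rect'][1]+m['rect'][3])/2],.06)
        if X[0]>.55: print('mask',m['rect'],X)
c=bot.get_calibration('side'); im=bot.read_camera('side')
R=lambda x,y,z: tuple(np.round((proj(c,[x,y,z])-[220,150])*6+3).astype(int))
big=cv2.resize(im[150:240,220:340,::-1],None,fx=6,fy=6,interpolation=cv2.INTER_CUBIC)
for y,col in((-.040,(0,0,255)),(-.022,(0,255,0)),(-.004,(255,0,0))):
    cv2.line(big,R(.6145,y,.09),R(.6585,y,.09),col,1); cv2.line(big,R(.6145,y,.09),R(.6145,y,.03),col,1)
cv2.imwrite('pics/s4.png',big); print(bot.read_state()['force'],bot.read_state()['clock'])
E
```

```text
side jaw 0.66 [0.6305 0.0076 0.03  ] [261.9, 219.6]
side jaw 0.66 [ 0.6325 -0.0339  0.03  ] [270.8, 211.8]
side headstock 0.58 [ 0.6268 -0.0347  0.03  ] [272.8, 212.4]
side block1 0.62 [ 0.6288 -0.0299  0.03  ] [271.1, 213.0]
side block1 0.49 [ 0.6317 -0.0116  0.03  ] [266.0, 215.9]
mask [260.0, 193.6, 276.8, 213.6] [ 0.6335 -0.0239  0.06  ]
wrist headstock 0.25 [ 0.6325 -0.028   0.03  ] [268.5, 360.0]
[ 3.5071 17.9391 -2.8839] 39.65
```

View pics/s4.png

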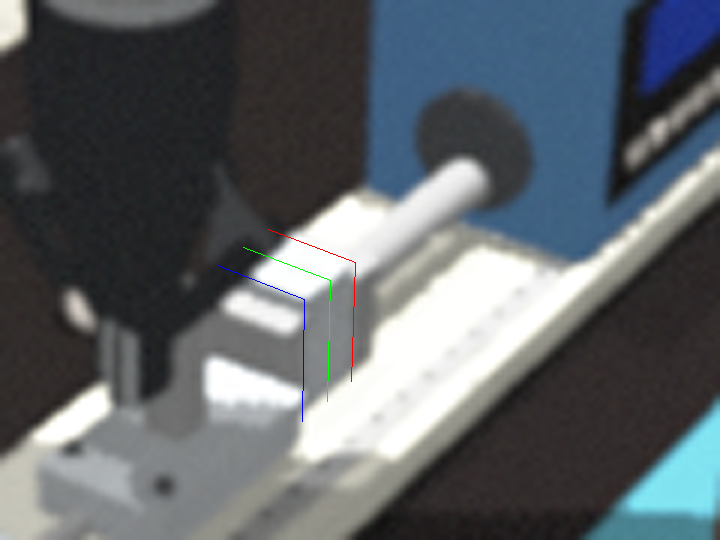

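The overlay matches. The two blocks run without a break from the anvil plane (red, column 355) to the jaw (blue, column 303), so this is the closed row, held at about 17 N.

```bash
python3 -c "
from cell import bot
print(bot.hand_in())"
```

```text
the job is handed in; nothing more can be done
None
```

Two blocks stand in the gap, closed against the anvil with the arm holding the carriage at about 17 N; the two spare blocks, tub and bobbins were not touched, and the job is handed in (no verdict was returned).

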